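# Dock a battery pack and slide its transport lock home

### The job

Take the thicker of the two battery packs out of its storage rack by its two ends, stand it on the clear worktop and let go, then take it again by its long sides and set it, upright and without dropping it, fully down on the floor of the charging dock's bay. With the pack released in the bay, slide the dock's lock grip all the way to its end stop, so that its tongue reaches over the pack. Leave the slim pack in the rack and the desk things where they are.

Things in the scene. Friction and masses are not known exactly. Their poses are not given: they have to be found in the camera images.
- thick_pack: The battery pack to be docked: plain grey rounded box, 64 mm long (own x) x 42 mm wide (own y) x 44 mm tall (z), about 0.3 kg. Origin: centre of its underside. Symmetric: either way round is right. Starts in either slot of the rack, along it. The worktop around x = 0.49, y = 0.01 m (5 cm each way) is always clear to stand it on.
- slim_pack: The other battery pack, same grey, same length and height, but only 28 mm wide (64 x 28 x 44 mm). Origin: centre of its underside. Stands in the rack's other slot; leave it there.
- rack: White fixed rack, 104 (x) x 122 (y) mm. Origin: underside centre. Packs stand 8 mm up in two slots along own x, at y = +-26 mm, 46 mm wide between three 6 mm fins (56 mm long, top z = 50 mm) that hide the long sides. Lips beyond the slot ends (x 35.5 to 39.5 mm from the middle, top z = 13 mm) stop pushing out. The ends are free to fingers above the lips; lift straight up.
- dock: White fixed dock. Origin: on the worktop under mid-bay. Base 10 mm thick, x +-42, y -50 to +162 mm. The pack stands in the bay with its length along dock y, between end walls (inner faces y = +-36, 8 mm thick, 60 mm wide, top z = 53 mm) and low ridges (inner faces x = +-25, 4 mm wide, top z = 14 mm); above these its long sides are open to fingers. Slide tracks (to z = 24 mm) on the +y side.
- bay_floor (a point): Centre of the bay's floor, 10 mm above the worktop; axes as the dock. The underside of the seated pack lies here.
- lock_slide (a joint): Lock slide of the dock: 0 = fully open (the tongue clear of the bay), 0.060 m = fully home at the end stop. It moves along the dock's -y, towards the bay. Starts at 0 to 0.010 m. Stays where it is left; friction about 3 N. A firm push cannot hurt the stop.
- slide_grip (a point): Middle of the slide's upright grip tab, 18 mm thick (dock x), 38 mm long (dock y), from 17 mm below this point (top of its carriage block) to 15 mm above. It lies 81 mm above the worktop, at dock y = 127 mm minus joint value. A flat tongue, 26 mm wide, reaches 74 mm from here to the bay, underside 57 mm above the worktop: 3 mm over a seated pack; it jams on one standing proud.
- stapler: Bystander: desk stapler, 36 x 143 x 46 mm, behind the work. Origin: underside centre. Leave alone.
- pill_bottle: Bystander: small round bottle with a cap, 36 mm diameter, 62 mm tall, behind the work. Origin: underside centre. Leave alone.
- sticky_notes: Bystander: pad of paper notes, 75 x 75 x 16 mm, near the front edge. Origin: underside centre. Leave alone.

How it is judged:
By the outcome, as a careful person would: the job done as asked, in the order asked, and still so for the second after the job is handed in, with the robot touching nothing.
It also fails if it takes over 61 s, if anything falls off the work surface, if the arm or the gripper's body presses on something with over 40 N, if the wrist force passes 120 N, or if a joint passes its speed limit or range.

### The arm

A 7-joint arm with a two-finger parallel gripper is mounted at the origin on a cart in front of the work surface, level with it; the furniture and walls round the work are solid. World frame = base frame: x ahead of the robot, y to its left, z up, the work surface at z = 0. Lengths are in m, angles in rad, forces in N, time in s.
With the tool pointing down it reaches from about 0.4 to 0.9 m from the base axis. Payload 5.6 kg.
Tool frame: the origin (TCP) lies between the finger pads; the fingertips stand 22 mm ahead of it and the grasp point (between the pads) lies 3 mm ahead of it; z points along the fingers, y is the line along which they close (so a half turn about z gives the same grasp; the last joint's range is limited). The gripper opens to 92 mm and grips with 3 to 60 N. Pads are 20 mm wide; open, the fingers measure 128 mm over their backs; the gripper's body (75 mm by 189 mm) begins 69 mm behind the grasp point.
Start: joints at [-1.378, 0.468, -0.012, 1.603, 0.006, 1.071, -0.056], TCP at [0.152, 0.632, 0.237] pointing down, gripper open.
Joint ranges: [-2.53, 2.53], [-0.31, 2.02], [-1.57, 1.55], [0.28, 2.44], [-1.29, 4.43], [0.15, 1.84], [-2.92, 2.92]. Speed limits (rad/s): [2.57, 2.57, 3.14, 3.14, 3.14, 3.14, 3.14].

### API

Orientations are given as a 3x3 rotation matrix whose columns are the frame's x, y, z axes.
In Python, from station import robot, optics, sensors, close_job gives the robot as it stands (robot), with the cameras (optics), the job as plain functions and the readings (sensors).
- The arm moves only by the tool shift_gripper, called after "Call:" as name(argument=value, ...), one argument or row to a line, values as JSON. Schema: {"type":"object","properties":{"moves":{"type":"array","items":{"type":"number"},"minItems":5,"maxItems":50},"grip_force":{"type":"number"},"only":{"type":"string"},"quiet":{"type":"boolean"},"lines":{"type":"string"}},"required":["moves"],"additionalProperties":false}. moves is one flat list of numbers that holds 1 to 10 rows one after another, with no inner brackets; each row has 5 numbers: the finger opening in m, then dx, dy, dz in normalised numbers (1 is 400 mm), then a turn about the tool's z in a scale on which 1.0 is 2 pi rad; each row is the pose to reach, as a shift and turn from the pose commanded when the call began, along the tool's axes at that moment; what a row does not reach only later rows make up. A row lasts 1/10 s, in which the tool goes at most 0.05 m and 0.15 rad, less where a joint would pass 70% of its speed; a pose out of reach is approached as far as the arm can. The fingers move at their own pace and stop on an object; grip_force is the grip in N (left out, the last holds). Time passes only in rows, so rows that do not move let the fingers close. The tool returns the time, the measured TCP pose, the force, the opening and the grip force at its end. only (a regular expression) keeps the lines of the reply that match it, lines (a string "A,B") keeps lines A to B, and quiet returns only ok. Shift and turn numbers lie between -1 and 1, and a call with a number outside is refused. Input that does not fit is refused with a message, and nothing moves.
- sensors.get_obs(): the state, without advancing time (a new reading comes with each control period).
- optics.read_camera(name): name is "scene" or "top" or "wrist"; returns a dict with "image" (400x640x3 uint8, blue, green, red), "intrinsics" (3x3 intrinsics, pixels), "R" (3x3) and "t" (3): a world point X has camera coordinates R X + t; the wrist camera has in their place "hand_eye" (4x4, takes a point from camera to tool coordinates, whose origin is the TCP and whose axes are the flange's). Camera axes: x right, y down, z forward; pixel columns grow to the right and rows downward; lengths in m; the calibration is good to about 2 mm. A picture is of the moment at which its call begins: read the wrist's pose just before it. There is no depth.
- close_job(): hands the job in; it is judged then, once.
The state is a dict: "t": time; "joints": joint angles; "qd": joint speeds; "joint_torque": joint torques, N m; "tcp_pos": TCP position; "eef_rot": TCP orientation; "contact_force": force on the tool from outside, world axes, zero at the start; "torque": the same for the moment, N m; "grip_width": finger opening in m; "gripper_force": force on a finger pad.
Only numpy, scipy, OpenCV 4.12 (cv2) and the standard library are available. Lean on these libraries where they do the work, as an engineer would, in place of code of your own. Each camera call takes 0.05 s, during which the arm holds its last target. There are 200 camera calls.

## Working session

There is one attempt and no reset: what is moved stays moved. The work goes in short steps, Python scripts to look and compute and a tool call to move; the robot and the scene stay as the last step left them, time stands still between calls to the robot, and variables do not carry over. Pictures are saved under pics/ and viewed, at most 12 in all, crops included, and the job is handed in when it is done.

```bash
ls; mkdir -p pics
```

Run:
```python
from station import robot, optics, sensors, close_job
import cv2,numpy as np
np.set_printoptions(precision=4,suppress=True)
o=sensors.get_obs();print(o['t'],o['tcp_pos'],o['eef_rot'],o['grip_width'])
for n in ['scene','top']:
    c=optics.read_camera(n);cv2.imwrite(f'pics/{n}0.png',c['image']);print(n,c['intrinsics'],c['R'],c['t'])
```

```text
pics
station.py
0.0 [0.1518 0.6315 0.2357] [[-0.9723  0.2336 -0.0003]
 [ 0.2336  0.9723 -0.0017]
 [-0.0001 -0.0017 -1.    ]] 0.09181725204814753
scene [[508.5707   0.     324.9492]
 [  0.     508.5707 195.4348]
 [  0.       0.       1.    ]] [[ 0.6147 -0.7884 -0.0247]
 [-0.4146 -0.2963 -0.8604]
 [ 0.671   0.5391 -0.509 ]] [-0.3537  0.2559  0.9546]
top [[418.6238   0.     324.4689]
 [  0.     418.6238 196.7349]
 [  0.       0.       1.    ]] [[ 0.0294 -0.9993  0.0234]
 [-0.9985 -0.0305 -0.0449]
 [ 0.0456 -0.0221 -0.9987]] [-0.0641  0.5039  1.0111]
```

View pics/scene0.png

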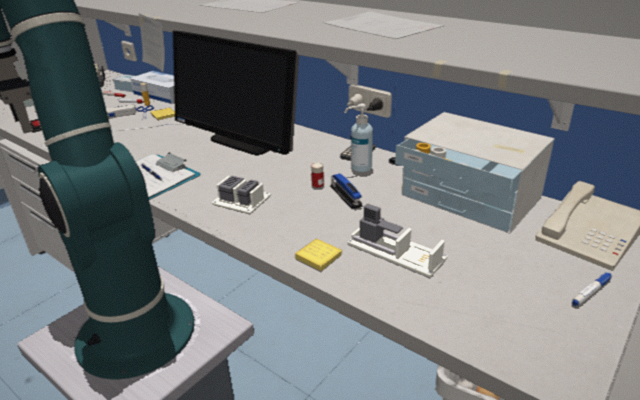

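View pics/top0.png

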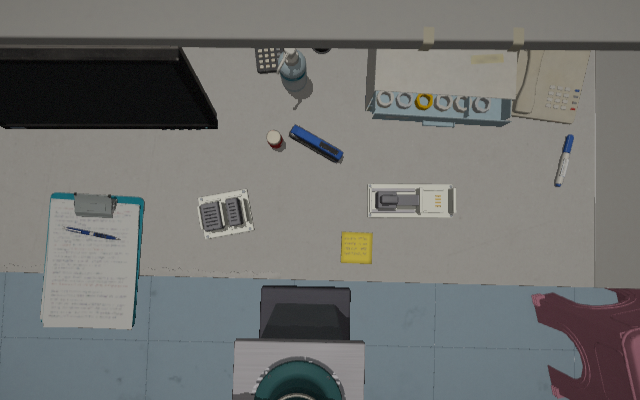

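The scene view shows the rack at about (242,193) and the dock at about (397,240). In the top view the rack is at (226,214), with the wider pack seemingly on the left at (211,216). The dock is at (410,200) with its slide on the left (+y) and the bay on the right. Next I'll measure coarsely and view an enlargement.

Create h.py:
```python
from station import robot, optics, sensors, close_job
import cv2,numpy as np
np.set_printoptions(precision=4,suppress=True)
def cast(c,px,z,pose=None):
    """pixels -> world points on plane z; pose=(p,R) of the tool for the wrist camera"""
    px=np.atleast_2d(px).astype(float)
    d=np.c_[px,np.ones(len(px))]@np.linalg.inv(c['intrinsics']).T
    if pose is None: R=c['R'].T; o=-R@c['t']
    else:
        H=c['hand_eye']; R=pose[1]@H[:3,:3]; o=pose[1]@H[:3,3]+pose[0]
    d=d@R.T
    return o+d*((z-o[2])/d[:,2])[:,None]
def proj(c,X,pose=None):
    X=np.atleast_2d(X)
    if pose is None: Y=X@c['R'].T+c['t']
    else:
        H=c['hand_eye']; R=pose[1]@H[:3,:3]; o=pose[1]@H[:3,3]+pose[0]; Y=(X-o)@R
    q=Y@c['intrinsics'].T
    return q[:,:2]/q[:,2:]
def look(name):
    o=sensors.get_obs(); c=optics.read_camera(name)
    return c,((np.array(o['tcp_pos']),np.array(o['eef_rot'])) if name=='wrist' else None)
```

Run:
```python
from h import *
c,_=look('top');im=c['image'];g=im[170:260,180:480]
hi=(im.min(2)>205).astype(np.uint8);hi[:170]=0;hi[260:]=0;hi[:,:180]=0;hi[:,480:]=0
hi=cv2.morphologyEx(hi,cv2.MORPH_CLOSE,np.ones((5,5)))
for k in cv2.findContours(hi,0,2)[0]:
    if cv2.contourArea(k)>300:
        r=cv2.minAreaRect(k);print(cv2.contourArea(k),r);print(cast(c,cv2.boxPoints(r),0.01))
print('rough packs',cast(c,[[211,215],[234,212]],.052))
a=cv2.resize(im[180:245,190:262],None,fx=5,fy=5,interpolation=2);b=cv2.resize(im[180:245,360:462],None,fx=4,fy=4,interpolation=2)
o=np.zeros((600,420,3),np.uint8);o[:325,:360]=a;o[330:590,:408]=b
cv2.imwrite('pics/z1.png',o)
o=sensors.get_obs();print(o['tcp_pos']);c=optics.read_camera('wrist');print(c['hand_eye'],c['intrinsics'])
```

```text
rough packs [[0.4531 0.2149 0.052 ]
 [0.4617 0.1619 0.052 ]]
[0.1518 0.6316 0.2359]
[[ 0.0003 -0.9597 -0.2811  0.0794]
 [ 1.      0.0001  0.0007 -0.0003]
 [-0.0007 -0.2811  0.9597 -0.1482]
 [ 0.      0.      0.      1.    ]] [[282.9322   0.     318.9194]
 [  0.     282.9322 199.8506]
 [  0.       0.       1.    ]]
```

View pics/z1.png

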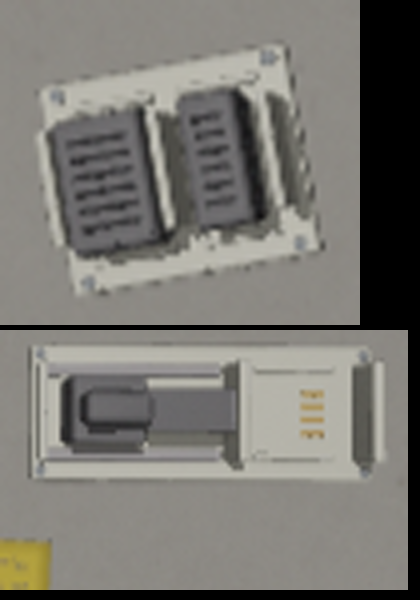

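The enlargement shows the thick pack is the left (+y) one, with its long axis turned about 12° from world x. The dock lies along world y, bay on the right and slide nearly open on the left. I'll move the wrist camera over the rack.

The manual's scale: shifts go in shares of 400 mm and turns go in shares of 2 pi rad. Converting my numbers, -0.37 m / 0.4 = -0.925, -0.05 m / 0.4 = -0.125, 1.13 rad / 6.2832 = 0.1798.

Call:
shift_gripper(
  moves=[0.092, -0.125, -0.1, 0, 0.0191, 0.092, -0.225, -0.2, 0, 0.0398, 0.092, -0.325, -0.2875, 0, 0.0589, 0.092, -0.4125, -0.375, 0, 0.0796, 0.092, -0.5, -0.45, 0, 0.0987, 0.092, -0.6, -0.5375, 0, 0.1194, 0.092, -0.6875, -0.625, 0, 0.1401, 0.092, -0.775, -0.7, 0, 0.1592, 0.092, -0.8625, -0.775, 0, 0.1798, 0.092, -0.925, -0.85, 0, 0.1798],
)

```text
t: 1.2
tcp_pos: [0.432, 0.216, 0.2369]
eef_rot: [[-0.201, 0.98, 0.001], [0.98, 0.201, 0.001], [0.0, 0.001, -1.0]]
contact_force: [1.5, 0.5, -0.4]
grip_width: 0.0918
gripper_force: 0.0
```

Call:
shift_gripper(
  moves=[0.092, 0, 0, 0, 0, 0.092, 0, 0, 0, 0, 0.092, 0, 0, 0, 0],
)

```text
t: 1.5
tcp_pos: [0.4301, 0.2187, 0.2365]
eef_rot: [[-0.206, 0.979, -0.0], [0.979, 0.206, 0.0], [0.0, -0.0, -1.0]]
contact_force: [0.3, -0.5, 0.2]
grip_width: 0.0916
gripper_force: 0.0
```

Run:
```python
from h import *
c,p=look('wrist');cv2.imwrite('pics/w1.png',c['image']);print(p)
np.savez('w1.npz',p=p[0],R=p[1])
```

```text
(array([0.4301, 0.2187, 0.2365]), array([[-0.2055,  0.9787, -0.0004],
       [ 0.9787,  0.2055,  0.0004],
       [ 0.0004, -0.0003, -1.    ]]))
```

View pics/w1.png

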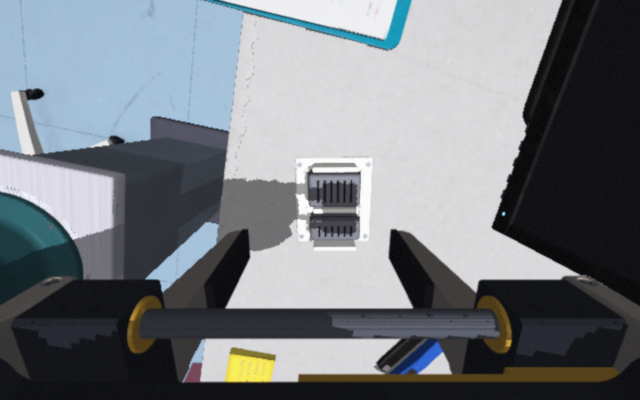

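The wrist view shows the rack upright in the image, spanning about (296-372, 157-242). The thick pack's top is at about (333,188) and the slim one at (335,227). I'll measure the pack ends and the yaw from contours.

Run:
```python
from h import *
c,p=look('wrist')
im=c['image'];x0,y0,s=285,145,6
a=cv2.resize(im[y0:y0+110,x0:x0+100],None,fx=s,fy=s,interpolation=cv2.INTER_CUBIC)
g=a.max(2)
def show(m,z,tag):
    for k in cv2.findContours(m,0,2)[0]:
        A=cv2.contourArea(k)/s/s
        if A>250:
            r=cv2.minAreaRect(k);b=cv2.boxPoints(r)/s+[x0,y0]-0.5+0.5/s
            w=cast(c,b,z,p);e=[np.linalg.norm(w[i+1]-w[i]) for i in (0,1)]
            i=int(e[1]>e[0]);d=w[i+1]-w[i];print(tag,A,b.round(1).tolist(),'ctr',w.mean(0),'size',np.array(e),'yaw',np.degrees(np.arctan2(d[1],d[0])))
show((g<115).astype(np.uint8)*255,.052,'dark')
wh=cv2.morphologyEx((a.min(2)>222).astype(np.uint8)*255,cv2.MORPH_CLOSE,np.ones((200,200)))
show(wh,.008,'rack')
cv2.imwrite('pics/z2.png',a[:600])
print('median vals',np.median(im[180:190,312:354].reshape(-1,3),0))
```

```text
dark 924.1527777777778 [[308.6, 236.4], [309.1, 212.0], [358.9, 212.9], [358.4, 237.3]] ctr [0.4587 0.1733 0.052 ] size [0.0327 0.0618] yaw 10.833854664772288
dark 336.59722222222223 [[284.6, 183.1], [295.9, 183.1], [295.9, 237.7], [284.6, 237.7]] ctr [0.402  0.1798 0.052 ] size [0.0136 0.0714] yaw -79.37975035720306
dark 1214.0416666666667 [[305.5, 206.4], [307.3, 169.1], [359.9, 171.6], [358.1, 208.9]] ctr [0.4473 0.2179 0.052 ] size [0.0466 0.0627] yaw 9.141318590424994
rack 10965.02777777778 [[284.6, 144.6], [384.4, 144.6], [384.4, 254.4], [284.6, 254.4]] ctr [0.4584 0.1895 0.008 ] size [0.131  0.1594] yaw -74.36565459112089
median vals [80.  72.5 72. ]
```

View pics/z2.png

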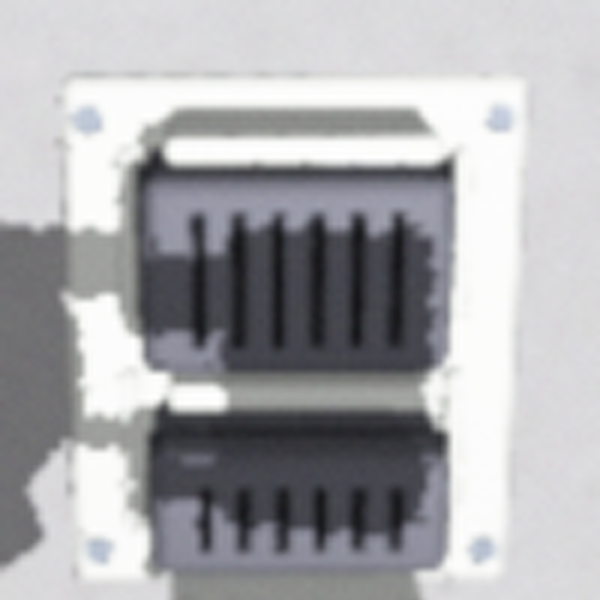

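The enlarged crop shows the four rack screws at (88,119), (500,118), (100,549) and (482,548). The thick pack's top face spans about (143-453, 178) to (147-445, 370).

Run:
```python
from h import *
c,p=look('wrist')
f=lambda q:(np.array(q)+.5)/6+[285,145]-.5
S=cast(c,f([[88,119],[500,118],[482,548],[100,549]]),.008,p)
yaw=lambda a,b:np.degrees(np.arctan2(*(b-a)[1::-1]))
print(S,S.mean(0),yaw(S[0],S[1]),yaw(S[3],S[2]),yaw(S[3],S[0]),yaw(S[2],S[1]))
P=cast(c,f([[143,178],[453,178],[445,370],[147,370]]),.052,p)
print(P,P.mean(0),[np.linalg.norm(P[i]-P[i-1]) for i in range(4)],yaw(P[0],P[1]),yaw(P[3],P[2]))
y=yaw(S[0],S[1]);r=np.radians(y);ex=np.array([np.cos(r),np.sin(r)]);ey=np.array([-ex[1],ex[0]])
print('slot +y ctr',S.mean(0)[:2]+.026*ey)
t,_=look('top');print('top px of screw pts',proj(t,S)); print('tool yaw of y',np.degrees(np.arctan2(p[1][1,1],p[1][0,1])))
```

```text
[[0.4004 0.2318 0.008 ]
 [0.4902 0.251  0.008 ]
 [0.5124 0.1497 0.008 ]
 [0.4227 0.1305 0.008 ]] [0.4564 0.1907 0.008 ] 12.07225091893056 12.09285751908109 102.40874415450352 102.32643321673253
[[0.4149 0.23   0.052 ]
 [0.4752 0.2428 0.052 ]
 [0.4835 0.2036 0.052 ]
 [0.4236 0.1909 0.052 ]] [0.4493 0.2168 0.052 ] [np.float64(0.04004453905103381), np.float64(0.061654449669027965), np.float64(0.040043384760878105), np.float64(0.061237092584252494)] 11.932246155797605 11.931397013653271
slot +y ctr [0.451  0.2162]
top px of screw pts [[207.5741 236.5423]
 [201.2012 199.3442]
 [243.2906 191.553 ]
 [249.7976 228.5418]]
tool yaw of y 11.917854441193494
```

To row units: 0.1965 m / 0.4 = 0.4913, 0.04 m / 0.4 = 0.1.

Call:
shift_gripper(
  moves=[0.092, -0.0158, 0.0475, 0, 0, 0.092, -0.0158, 0.0475, 0.1, 0, 0.092, -0.0158, 0.0475, 0.2, 0, 0.092, -0.0158, 0.0475, 0.3, 0, 0.092, -0.0158, 0.0475, 0.375, 0, 0.092, -0.0158, 0.0475, 0.425, 0, 0.092, -0.0158, 0.0475, 0.4625, 0, 0.092, -0.0158, 0.0475, 0.4913, 0, 0.092, -0.0158, 0.0475, 0.4913, 0, 0.092, -0.0158, 0.0475, 0.4913, 0],
  grip_force=20,
)

```text
t: 2.7
tcp_pos: [0.4508, 0.2156, 0.0404]
eef_rot: [[-0.204, 0.979, 0.0], [0.979, 0.204, 0.0], [0.0, 0.0, -1.0]]
contact_force: [-0.4, 0.7, 0.5]
grip_width: 0.092
gripper_force: 0.0
```

Call:
shift_gripper(
  moves=[0.055, 0, 0, 0, 0, 0.055, 0, 0, 0, 0, 0.055, 0, 0, 0, 0, 0.055, 0, 0, 0, 0, 0.055, 0, 0, 0, 0, 0.055, 0, 0, 0, 0, 0.055, 0, 0, 0, 0, 0.055, 0, 0, 0, 0],
  grip_force=25,
)

```text
t: 3.5
tcp_pos: [0.4505, 0.2154, 0.0405]
eef_rot: [[-0.204, 0.979, -0.0], [0.979, 0.204, 0.0], [0.0, -0.0, -1.0]]
contact_force: [-2.0, 0.1, 6.0]
grip_width: 0.0637
gripper_force: 25.0
```

To row units: -0.12 m / 0.4 = -0.3, -0.1 m / 0.4 = -0.25.

Call:
shift_gripper(
  moves=[0.055, 0, 0, -0.02, 0, 0.055, 0, 0, -0.045, 0, 0.055, 0, 0, -0.075, 0, 0.055, 0, 0, -0.1125, 0, 0.055, 0, 0, -0.15, 0, 0.055, 0, 0, -0.2, 0, 0.055, 0, 0, -0.25, 0, 0.055, 0, 0, -0.3, 0, 0.055, 0, 0, -0.3, 0, 0.055, 0, 0, -0.3, 0],
)

```text
t: 4.5
tcp_pos: [0.4506, 0.2153, 0.1604]
eef_rot: [[-0.204, 0.979, 0.001], [0.979, 0.204, 0.001], [0.001, 0.001, -1.0]]
contact_force: [0.2, -1.6, -3.2]
grip_width: 0.064
gripper_force: 25.0
```

To row units: -0.209 m / 0.4 = -0.5225, -0.19 m / 0.4 = -0.475, -1.365 rad / 6.2832 = -0.2172.

Call:
shift_gripper(
  moves=[0.055, -0.05, 0, 0, -0.0223, 0.055, -0.1125, 0, 0, -0.0446, 0.055, -0.175, 0, 0, -0.0668, 0.055, -0.25, 0, 0, -0.0891, 0.055, -0.3125, 0, 0, -0.1114, 0.055, -0.375, 0, 0, -0.1337, 0.055, -0.425, -0.0025, 0, -0.156, 0.055, -0.475, -0.005, 0, -0.1783, 0.055, -0.5, -0.0075, 0, -0.1989, 0.055, -0.5225, -0.0083, 0, -0.2172],
)

```text
t: 5.5
tcp_pos: [0.4889, 0.0087, 0.1587]
eef_rot: [[-1.0, -0.003, -0.003], [-0.003, 1.0, -0.0], [0.003, -0.0, -1.0]]
contact_force: [0.2, 0.4, -2.9]
grip_width: 0.0637
gripper_force: 25.0
```

Call:
shift_gripper(
  moves=[0.055, 0, 0, 0.075, 0, 0.055, 0, 0, 0.15, 0, 0.055, 0, 0, 0.2125, 0, 0.055, 0, 0, 0.2625, 0, 0.055, 0, 0, 0.2925, 0, 0.055, 0, 0, 0.3075, 0, 0.055, 0, 0, 0.3125, 0, 0.055, 0, 0, 0.3125, 0, 0.055, 0, 0, 0.3125, 0],
)

```text
t: 6.4
tcp_pos: [0.4906, 0.01, 0.0358]
eef_rot: [[-1.0, 0.001, 0.002], [0.001, 1.0, 0.0], [-0.002, 0.0, -1.0]]
contact_force: [-0.1, 1.1, -3.1]
grip_width: 0.0639
gripper_force: 25.0
```

Run:
```python
from h import *
o=sensors.get_obs();print(o['joints'],o['tcp_pos'])
```

```text
[-0.2189  0.525   0.158   2.121  -0.1639  0.5051  1.6317] [0.4906 0.01   0.0358]
```

To row units: 0.003 m / 0.4 = 0.0075, 0.0015 m / 0.4 = 0.0038.

Call:
shift_gripper(
  moves=[0.055, 0, 0, 0.0038, 0, 0.055, 0, 0, 0.0075, 0, 0.055, 0, 0, 0.0075, 0, 0.055, 0, 0, 0.0075, 0],
)

```text
t: 6.8
tcp_pos: [0.4905, 0.01, 0.0325]
eef_rot: [[-1.0, 0.001, 0.001], [0.001, 1.0, 0.0], [-0.001, 0.0, -1.0]]
contact_force: [0.3, 0.6, 0.3]
grip_width: 0.064
gripper_force: 25.0
```

Down: the contact force went from -3.1 N to +0.3 N, so the worktop now carries the weight. I'll release the pack, rise, and move towards the dock to measure it with the wrist camera.

To row units: -0.19 m / 0.4 = -0.475, -0.17 m / 0.4 = -0.425.

Call:
shift_gripper(
  moves=[0.092, 0, 0, 0, 0, 0.092, 0, 0, 0, 0, 0.092, 0, 0, 0, 0, 0.092, 0, 0, -0.05, 0, 0.092, 0, 0, -0.125, 0, 0.092, 0, 0, -0.225, 0, 0.092, 0, 0, -0.325, 0, 0.092, 0, 0, -0.425, 0, 0.092, 0, 0, -0.475, 0, 0.092, 0, 0, -0.475, 0],
)

```text
t: 7.8
tcp_pos: [0.4918, 0.01, 0.2253]
eef_rot: [[-1.0, 0.001, 0.007], [0.001, 1.0, 0.001], [-0.007, 0.001, -1.0]]
contact_force: [0.1, -0.7, -0.0]
grip_width: 0.0921
gripper_force: 0.0
```

Call:
shift_gripper(
  moves=[0.092, 0, -0.075, 0, 0.0239, 0.092, 0, -0.15, 0, 0.0477, 0.092, 0, -0.225, 0, 0.0716, 0.092, 0, -0.3, 0, 0.0955, 0.092, 0, -0.375, 0, 0.1194, 0.092, 0, -0.45, 0, 0.1432, 0.092, 0, -0.525, 0, 0.1671, 0.092, 0, -0.575, 0, 0.191, 0.092, 0, -0.625, 0, 0.2149, 0.092, 0, -0.625, 0, 0.2387],
)

```text
t: 8.8
tcp_pos: [0.4884, -0.2431, 0.2209]
eef_rot: [[-0.059, 0.998, -0.002], [0.998, 0.059, -0.002], [-0.002, -0.002, -1.0]]
contact_force: [-0.6, 1.0, 0.6]
grip_width: 0.0921
gripper_force: 0.0
```

Call:
shift_gripper(
  moves=[0.092, 0, 0, 0, 0.0111, 0.092, 0, 0, 0, 0.0111, 0.092, 0, 0, 0, 0.0111],
)

```text
t: 9.1
tcp_pos: [0.4894, -0.2397, 0.2212]
eef_rot: [[-0.002, 1.0, -0.002], [1.0, 0.002, 0.0], [0.0, -0.002, -1.0]]
contact_force: [-0.8, 0.4, -0.0]
grip_width: 0.0919
gripper_force: 0.0
```

Run:
```python
from h import *
c,p=look('wrist');cv2.imwrite('pics/w2.png',c['image']);print(p,sensors.get_obs()['joints'])
```

```text
(array([ 0.4894, -0.2397,  0.2212]), array([[-0.0021,  1.    , -0.0016],
       [ 1.    ,  0.0021,  0.0002],
       [ 0.0002, -0.0016, -1.    ]])) [-0.1141  0.3407  0.627   1.9086 -0.2399  0.9681  0.6247]
```

View pics/w2.png

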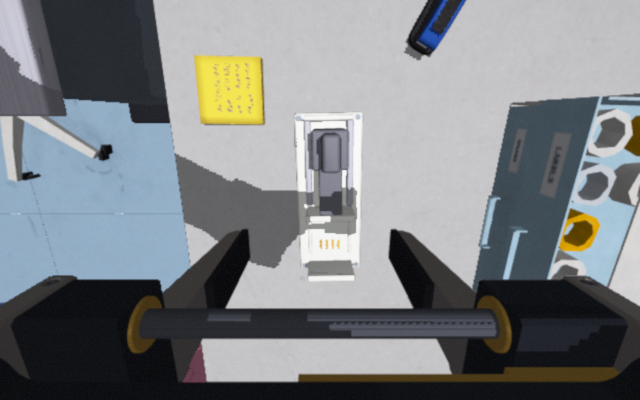

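The wrist view shows the dock at (297-362, 112-280), with the grip at (330,150), the bay with gold contacts at (329,243), and corner screws. I'll zoom in.

Run:
```python
from h import *
im=cv2.imread('pics/w2.png')
f=lambda r0:cv2.resize(im[r0:r0+95,285:375],None,fx=4.4,fy=6.3,interpolation=2)
cv2.imwrite('pics/z3.png',np.hstack([f(105),f(193)])[:600,:800])
```

```text
(no output)
```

View pics/z3.png

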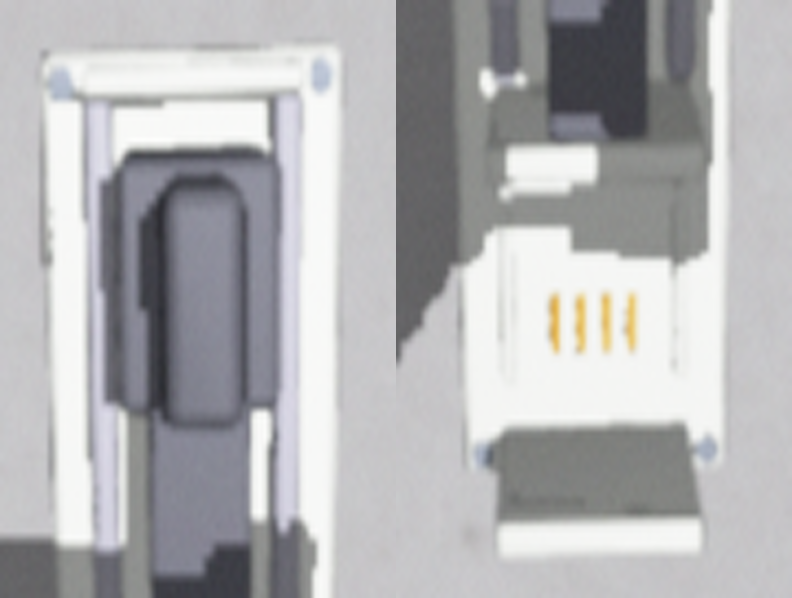

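The crop shows the dock's screws at left panel (60,83), (320,77) and right panel (482,455), (706,448). The far (-y) wall's inner top edge runs (498,519)-(704,515), and the grip top is centred at about (204,300) in the left panel.

Run:
```python
from h import *
c,p=look('wrist')
L=lambda q:(np.array(q)+.5)/[4.4,6.3]+[285,105]-.5
Rr=lambda q:(np.array(q)-[396,0]+.5)/[4.4,6.3]+[285,193]-.5
S=cast(c,np.r_[L([[60,83],[320,77]]),Rr([[706,448],[482,455]])],.010,p)
B=cast(c,np.r_[L([[43,52],[340,45]]),Rr([[720,467],[470,470]])],.010,p)
yaw=lambda a,b:np.degrees(np.arctan2(*(b-a)[1::-1]))
for n,Q in(('screws',S),('base',B)):
    print(n,Q[:,:2].tolist(),'mean',Q.mean(0),[round(np.linalg.norm(Q[i]-Q[i-1]),4) for i in range(4)],'yaw x',yaw(Q[0],Q[1]),yaw(Q[3],Q[2]),'yaw y-90',yaw(Q[3],Q[0])-90,yaw(Q[2],Q[1])-90)
W=cast(c,Rr([[498,519],[704,515]]),.053,p);print('wall top inner y=-36',W,yaw(W[0],W[1]))
W=cast(c,Rr([[505,180],[705,180]]),.053,p);print('+y wall inner top?',W)
W=cast(c,Rr([[500,428],[688,424]]),.010,p);print('wall bottom y=-36',W,W.mean(0),yaw(W[0],W[1]))
G=cast(c,Rr([[595,323]]),.010,p);print('gold',G)
T=cast(c,L([[160,178],[243,178],[238,428],[165,428]]),.096,p);print('grip top',T,T.mean(0))
```

```text
screws [[0.4639587871599497, -0.16123069626821412], [0.5360398604038323, -0.159965821144044], [0.5408305842592191, -0.35969479802574467], [0.46865903988774504, -0.361634486976285]] mean [ 0.5024 -0.2606  0.01  ] [np.float64(0.2005), np.float64(0.0721), np.float64(0.1998), np.float64(0.0722)] yaw x 1.005320336625989 1.539515944311582 yaw y-90 1.3435638071205176 1.3740401585995983
base [[0.4593696409971893, -0.1554982339229816], [0.541318196802493, -0.1540403306767465], [0.5455352587377165, -0.36446488010411227], [0.464730841319671, -0.3654268656823172]] mean [ 0.5027 -0.2599  0.01  ] [np.float64(0.21), np.float64(0.082), np.float64(0.2105), np.float64(0.0808)] yaw x 1.0192112744809725 0.6820804058843177 yaw y-90 1.4629133505973329 1.1480956568467917
wall top inner y=-36 [[ 0.4756 -0.3519  0.053 ]
 [ 0.5347 -0.3509  0.053 ]] 1.023374819580719
+y wall inner top? [[ 0.4781 -0.2795  0.053 ]
 [ 0.5323 -0.2794  0.053 ]]
wall bottom y=-36 [[ 0.4745 -0.3549  0.01  ]
 [ 0.5348 -0.3537  0.01  ]] [ 0.5047 -0.3543  0.01  ] 1.089153904012094
gold [[ 0.5047 -0.3291  0.01  ]]
grip top [[ 0.4912 -0.1747  0.096 ]
 [ 0.509  -0.1747  0.096 ]
 [ 0.5087 -0.2125  0.096 ]
 [ 0.4925 -0.2126  0.096 ]] [ 0.5004 -0.1936  0.096 ]
```

Dock yaw is about 1.3°, mid-bay about (0.504, -0.316), and the grip about (0.5005, -0.194), which puts the joint near 4.5 mm. I'll go back to the pack and take a quick look from above while over it.

To row units: 0.2497 m / 0.4 = 0.6243, 0.12 m / 0.4 = 0.3.

Call:
shift_gripper(
  moves=[0.092, 0.1, 0.0025, 0, 0, 0.092, 0.2, 0.004, 0, 0, 0.092, 0.3, 0.004, 0, 0, 0.092, 0.4, 0.004, 0, 0, 0.092, 0.5, 0.004, 0, 0, 0.092, 0.575, 0.004, 0, 0, 0.092, 0.6243, 0.004, 0, 0, 0.092, 0.6243, 0.004, 0, 0, 0.092, 0.6243, 0.004, 0, 0, 0.092, 0.6243, 0.004, 0, 0],
)

```text
t: 10.2
tcp_pos: [0.4914, 0.0081, 0.2221]
eef_rot: [[0.002, 1.0, 0.0], [1.0, -0.002, -0.0], [-0.0, 0.0, -1.0]]
contact_force: [0.4, 0.6, -1.1]
grip_width: 0.0917
gripper_force: 0.0
```

Run:
```python
from h import *
c,p=look('wrist');im=c['image'];print(p[0],p[1][:,1])
q=proj(c,[[.4905,.01,.044]],p)[0];print(q)
x0,y0=(q-45).astype(int);a=im[y0:y0+90,x0:x0+90]
m=(a.max(2)<125).astype(np.uint8)
k=max(cv2.findContours(m,0,2)[0],key=cv2.contourArea);r=cv2.minAreaRect(k);w=cast(c,cv2.boxPoints(r)+[x0,y0],.044,p);print(r,w,w.mean(0))
cv2.imwrite('pics/z4.png',cv2.resize(a,None,fx=6,fy=6,interpolation=2))
```

```text
[0.4914 0.0081 0.2221] [ 1.     -0.0019  0.0002]
[318.0542 185.1874]
((40.5, 52.0), (74.0, 81.0), 90.0) [[ 0.4389  0.0457  0.044 ]
 [ 0.5319  0.0455  0.044 ]
 [ 0.5349 -0.0458  0.044 ]
 [ 0.4346 -0.0456  0.044 ]] [ 0.485  -0.0001  0.044 ]
```

View pics/z4.png

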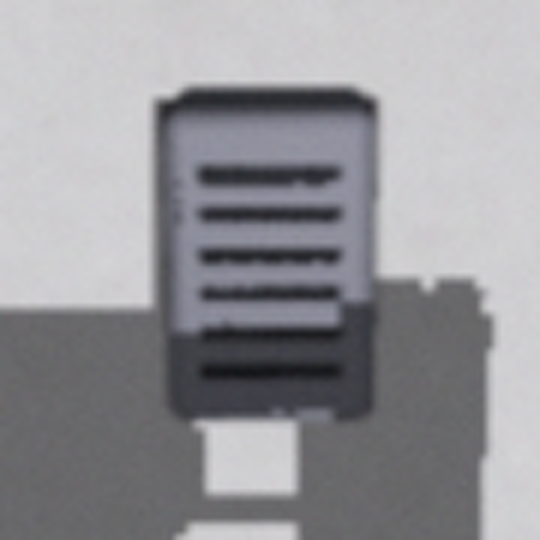

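The crop shows the pack standing upright, centred near (270,262), within about 1 mm of the prediction. I'll descend and grip its long sides.

Call:
shift_gripper(
  moves=[0.092, 0.0025, -0.0025, 0.1, 0, 0.092, 0.0048, -0.0025, 0.2, 0, 0.092, 0.0048, -0.0025, 0.3, 0, 0.092, 0.0048, -0.0025, 0.375, 0, 0.092, 0.0048, -0.0025, 0.425, 0, 0.092, 0.0048, -0.0025, 0.45, 0, 0.092, 0.0048, -0.0025, 0.47, 0, 0.092, 0.0048, -0.0025, 0.47, 0, 0.092, 0.0048, -0.0025, 0.47, 0],
)

```text
t: 11.15
tcp_pos: [0.4911, 0.0113, 0.0348]
eef_rot: [[0.0, 1.0, 0.001], [1.0, -0.0, 0.0], [0.0, 0.001, -1.0]]
contact_force: [0.5, 0.3, 0.1]
grip_width: 0.0918
gripper_force: 0.0
```

Call:
shift_gripper(
  moves=[0.032, 0, 0, 0, 0, 0.032, 0, 0, 0, 0, 0.032, 0, 0, 0, 0, 0.032, 0, 0, 0, 0, 0.032, 0, 0, 0, 0, 0.032, 0, 0, 0, 0, 0.032, 0, 0, 0, 0, 0.032, 0, 0, 0, 0, 0.032, 0, 0, 0, 0, 0.032, 0, 0, 0, 0],
  grip_force=25,
)

```text
t: 12.15
tcp_pos: [0.4903, 0.0115, 0.0341]
eef_rot: [[0.0, 1.0, -0.0], [1.0, -0.0, 0.0], [0.0, -0.0, -1.0]]
contact_force: [-1.7, 0.0, 1.2]
grip_width: 0.0418
gripper_force: 25.0
```

To row units: -0.12 m / 0.4 = -0.3, -0.1 m / 0.4 = -0.25.

Call:
shift_gripper(
  moves=[0.032, 0, 0, -0.025, 0, 0.032, 0, 0, -0.075, 0, 0.032, 0, 0, -0.125, 0, 0.032, 0, 0, -0.1875, 0, 0.032, 0, 0, -0.25, 0, 0.032, 0, 0, -0.3, 0, 0.032, 0, 0, -0.3, 0, 0.032, 0, 0, -0.3, 0],
)

```text
t: 12.95
tcp_pos: [0.49, 0.0117, 0.154]
eef_rot: [[-0.0, 1.0, 0.0], [1.0, 0.0, 0.0], [0.0, 0.0, -1.0]]
contact_force: [0.3, 0.7, -4.2]
grip_width: 0.0417
gripper_force: 25.0
```

To row units: -0.326 m / 0.4 = -0.815, 0.0142 m / 0.4 = 0.0355, -0.0227 rad / 6.2832 = -0.0036.

Call:
shift_gripper(
  moves=[0.032, -0.05, 0.005, -0.025, -0.0036, 0.032, -0.15, 0.0125, -0.05, -0.0036, 0.032, -0.25, 0.025, -0.05, -0.0036, 0.032, -0.35, 0.0355, -0.05, -0.0036, 0.032, -0.45, 0.0355, -0.05, -0.0036, 0.032, -0.55, 0.0355, -0.05, -0.0036, 0.032, -0.65, 0.0355, -0.05, -0.0036, 0.032, -0.725, 0.0355, -0.05, -0.0036, 0.032, -0.7875, 0.0355, -0.05, -0.0036, 0.032, -0.815, 0.0355, -0.05, -0.0036],
)

```text
t: 13.95
tcp_pos: [0.5028, -0.317, 0.1723]
eef_rot: [[-0.019, 1.0, -0.003], [1.0, 0.019, -0.0], [-0.0, -0.003, -1.0]]
contact_force: [0.4, 0.2, -4.0]
grip_width: 0.042
gripper_force: 25.0
```

Call:
shift_gripper(
  moves=[0.032, 0, 0, 0, 0, 0.032, 0, 0, 0, 0, 0.032, 0, 0, 0, 0],
)

```text
t: 14.25
tcp_pos: [0.5049, -0.3124, 0.1735]
eef_rot: [[-0.025, 1.0, -0.001], [1.0, 0.025, 0.002], [0.002, -0.001, -1.0]]
contact_force: [-0.6, 0.1, -4.1]
grip_width: 0.0419
gripper_force: 25.0
```

Run:
```python
from h import *
c,p=look('wrist');cv2.imwrite('pics/w3.png',c['image'][150:300,200:440].repeat(3,0).repeat(3,1))
print(p[0],p[1][:,1])
Q=np.array([[.5042,-.3158,.054]])
print(proj(c,[[.5042,-.3158,.054]],p))
```

```text
[ 0.5049 -0.3124  0.1735] [ 0.9997  0.0249 -0.0006]
[[318.1129 204.3066]]
```

View pics/w3.png

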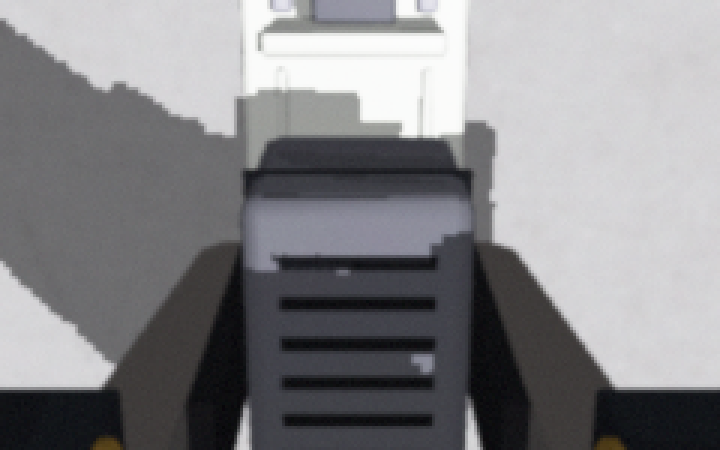

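The picture shows the held pack, level and upright, with the bay's +y wall top strip at crop rows 31-55 and columns 260-445. I'll use that as a cross-check.

Run:
```python
from h import *
c,p=look('wrist');print(p[0],p[1][:,1],p[1][:,2])
f=lambda q:(np.array(q)+.5)/3+[200,150]-.5
print('wall top: outer L,R (y=44) inner L,R (y=36)',cast(c,f([[264,31],[445,31],[262,55],[446,55]]),.053,p))
print('pack top far edge y', cast(c,f([[250,197],[468,197],[246,172],[470,172]]),p[0][2]+.010,p))
```

```text
[ 0.505  -0.3125  0.1738] [ 0.9997  0.0251 -0.0003] [-0.0003  0.0013 -1.    ]
wall top: outer L,R (y=44) inner L,R (y=36) [[ 0.4743 -0.273   0.053 ]
 [ 0.5317 -0.2716  0.053 ]
 [ 0.4736 -0.2807  0.053 ]
 [ 0.5324 -0.2792  0.053 ]]
pack top far edge y [[ 0.4857 -0.2826  0.1838]
 [ 0.5233 -0.2816  0.1838]
 [ 0.4851 -0.2781  0.1838]
 [ 0.5233 -0.2771  0.1838]]
```

To row units: 0.11 m / 0.4 = 0.275, -0.003 m / 0.4 = -0.0075.

Call:
shift_gripper(
  moves=[0.032, -0.0075, -0.0025, 0.05, 0, 0.032, -0.0075, -0.0025, 0.1, 0, 0.032, -0.0075, -0.0025, 0.15, 0, 0.032, -0.0075, -0.0025, 0.1875, 0, 0.032, -0.0075, -0.0025, 0.2125, 0, 0.032, -0.0075, -0.0025, 0.2375, 0, 0.032, -0.0075, -0.0025, 0.2625, 0, 0.032, -0.0075, -0.0025, 0.275, 0, 0.032, -0.0075, -0.0025, 0.275, 0, 0.032, -0.0075, -0.0025, 0.275, 0],
)

```text
t: 15.35
tcp_pos: [0.5038, -0.3178, 0.0644]
eef_rot: [[-0.022, 1.0, 0.0], [1.0, 0.022, -0.0], [-0.0, 0.0, -1.0]]
contact_force: [0.1, -0.7, -3.7]
grip_width: 0.0418
gripper_force: 25.0
```

To row units: 0.0205 m / 0.4 = 0.0513, 0.02 m / 0.4 = 0.05.

Call:
shift_gripper(
  moves=[0.032, 0.005, 0, 0.01, 0, 0.032, 0.005, 0, 0.02, 0, 0.032, 0.005, 0, 0.03, 0, 0.032, 0.005, 0, 0.0375, 0, 0.032, 0.005, 0, 0.0425, 0, 0.032, 0.005, 0, 0.0475, 0, 0.032, 0.005, 0, 0.05, 0, 0.032, 0.005, 0, 0.0513, 0, 0.032, 0.005, 0, 0.0513, 0, 0.032, 0.005, 0, 0.0513, 0],
)

```text
t: 16.35
tcp_pos: [0.5035, -0.3155, 0.0441]
eef_rot: [[-0.023, 1.0, 0.0], [1.0, 0.023, 0.0], [0.0, 0.0, -1.0]]
contact_force: [-2.7, 1.8, 5.9]
grip_width: 0.0418
gripper_force: 25.0
```

Seated at TCP z 0.044, as predicted, with the floor pushing back. I'll release, rise, and go to the grip.

To row units: -0.14 m / 0.4 = -0.35, -0.06 m / 0.4 = -0.15.

Call:
shift_gripper(
  moves=[0.07, 0, 0, 0, 0, 0.07, 0, 0, 0, 0, 0.07, 0, 0, 0, 0, 0.07, 0, 0, -0.025, 0, 0.07, 0, 0, -0.075, 0, 0.07, 0, 0, -0.15, 0, 0.07, 0, 0, -0.25, 0, 0.07, 0, 0, -0.35, 0, 0.07, 0, 0, -0.35, 0, 0.07, 0, 0, -0.35, 0],
)

```text
t: 17.35
tcp_pos: [0.5041, -0.3156, 0.1849]
eef_rot: [[-0.023, 1.0, 0.003], [1.0, 0.023, -0.001], [-0.001, 0.003, -1.0]]
contact_force: [-0.7, 0.8, -1.5]
grip_width: 0.0702
gripper_force: 0.0
```

Run:
```python
from h import *
c,p=look('wrist');print(p[0],p[1][:,1])
cv2.imwrite('pics/w4.png',cv2.resize(c['image'][90:290,230:410],None,fx=3,fy=3,interpolation=2))
```

```text
[ 0.5041 -0.3156  0.1849] [0.9997 0.0227 0.0026]
```

View pics/w4.png

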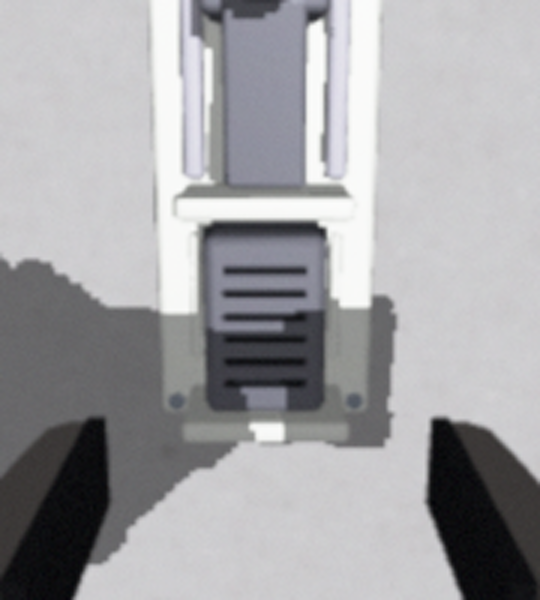

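The picture shows the pack flat and square in the bay, clear of both end walls (top face about crop (265,315)); its tongue path is free. Now the lock grip.

To row units: 0.122 m / 0.4 = 0.305, 0.11 m / 0.4 = 0.275.

Call:
shift_gripper(
  moves=[0.07, 0.1, 0, 0, 0, 0.07, 0.2, 0, 0, 0, 0.07, 0.275, 0, 0, 0, 0.07, 0.305, 0, 0.05, 0, 0.07, 0.305, 0, 0.125, 0, 0.07, 0.305, 0, 0.1875, 0, 0.07, 0.305, 0, 0.225, 0, 0.07, 0.305, 0, 0.24, 0, 0.07, 0.305, 0, 0.24, 0, 0.07, 0.305, 0, 0.24, 0],
)

```text
t: 18.4
tcp_pos: [0.5012, -0.194, 0.0881]
eef_rot: [[-0.022, 1.0, 0.001], [1.0, 0.022, -0.0], [-0.0, 0.001, -1.0]]
contact_force: [-0.6, 0.7, 0.1]
grip_width: 0.0699
gripper_force: 0.0
```

Call:
shift_gripper(
  moves=[0.008, 0, 0, 0, 0, 0.008, 0, 0, 0, 0, 0.008, 0, 0, 0, 0, 0.008, 0, 0, 0, 0, 0.008, 0, 0, 0, 0, 0.008, 0, 0, 0, 0, 0.008, 0, 0, 0, 0, 0.008, 0, 0, 0, 0, 0.008, 0, 0, 0, 0, 0.008, 0, 0, 0, 0],
  grip_force=30,
)

```text
t: 19.4
tcp_pos: [0.5008, -0.1935, 0.0876]
eef_rot: [[-0.023, 1.0, -0.0], [1.0, 0.023, 0.0], [0.0, -0.0, -1.0]]
contact_force: [0.5, 0.9, 0.1]
grip_width: 0.0177
gripper_force: 30.0
```

Gripped at 17.7 mm. Slide it home gently.

To row units: -0.055 m / 0.4 = -0.1375, -0.051 m / 0.4 = -0.1275.

Call:
shift_gripper(
  moves=[0.008, -0.02, 0, 0, 0, 0.008, -0.04, 0, 0, 0, 0.008, -0.06, 0, 0, 0, 0.008, -0.08, 0, 0, 0, 0.008, -0.1, 0, 0, 0, 0.008, -0.115, 0, 0, 0, 0.008, -0.1275, 0, 0, 0, 0.008, -0.1375, 0, 0, 0, 0.008, -0.1375, 0, 0, 0, 0.008, -0.1375, 0, 0, 0],
)

```text
t: 20.4
tcp_pos: [0.5021, -0.2487, 0.0876]
eef_rot: [[-0.023, 1.0, 0.0], [1.0, 0.023, -0.0], [-0.0, 0.0, -1.0]]
contact_force: [-0.6, 1.9, 2.6]
grip_width: 0.0175
gripper_force: 30.0
```

To row units: -0.006 m / 0.4 = -0.015, -0.004 m / 0.4 = -0.01.

Call:
shift_gripper(
  moves=[0.008, -0.005, 0, 0, 0, 0.008, -0.01, 0, 0, 0, 0.008, -0.015, 0, 0, 0, 0.008, -0.015, 0, 0, 0, 0.008, -0.015, 0, 0, 0],
)

```text
t: 20.9
tcp_pos: [0.5021, -0.249, 0.0875]
eef_rot: [[-0.025, 1.0, -0.003], [1.0, 0.025, 0.009], [0.009, -0.002, -1.0]]
contact_force: [-3.7, 14.7, 10.8]
grip_width: 0.0177
gripper_force: 30.0
```

The end stop is reached: the force rises to 15 N with no further motion, and the grip sits at dock y of about 67 mm. Release, rise and verify.

To row units: -0.13 m / 0.4 = -0.325, -0.12 m / 0.4 = -0.3.

Call:
shift_gripper(
  moves=[0.06, 0.01, 0, 0, 0, 0.06, 0.01, 0, 0, 0, 0.06, 0.01, 0, 0, 0, 0.06, 0.01, 0, -0.025, 0, 0.06, 0.01, 0, -0.1, 0, 0.06, 0.01, 0, -0.2, 0, 0.06, 0.01, 0, -0.3, 0, 0.06, 0.01, 0, -0.325, 0, 0.06, 0.01, 0, -0.325, 0, 0.06, 0.01, 0, -0.325, 0],
)

```text
t: 21.9
tcp_pos: [0.5015, -0.2503, 0.2168]
eef_rot: [[-0.023, 1.0, -0.001], [1.0, 0.023, 0.001], [0.001, -0.001, -1.0]]
contact_force: [0.2, -0.7, -0.3]
grip_width: 0.0597
gripper_force: 0.0
```

Run:
```python
from h import *
c,p=look('wrist');print(p[0],p[1][:,1])
a=cv2.resize(c['image'][90:290,230:410],None,fx=2.4,fy=2.4,interpolation=2)
t,_=look('top');b=cv2.resize(t['image'][120:260,190:470],None,fx=1.3,fy=1.3)
o=np.zeros((480,800,3),np.uint8);o[:,:432]=a;o[:182,432:796]=b;cv2.imwrite('pics/fin.png',o)
print(proj(c,[[.5025,-.249,.096]],p)-[230,90])
```

```text
[ 0.5015 -0.2503  0.2168] [ 0.9997  0.0225 -0.0011]
[[ 89.9735 109.3226]]
```

View pics/fin.png

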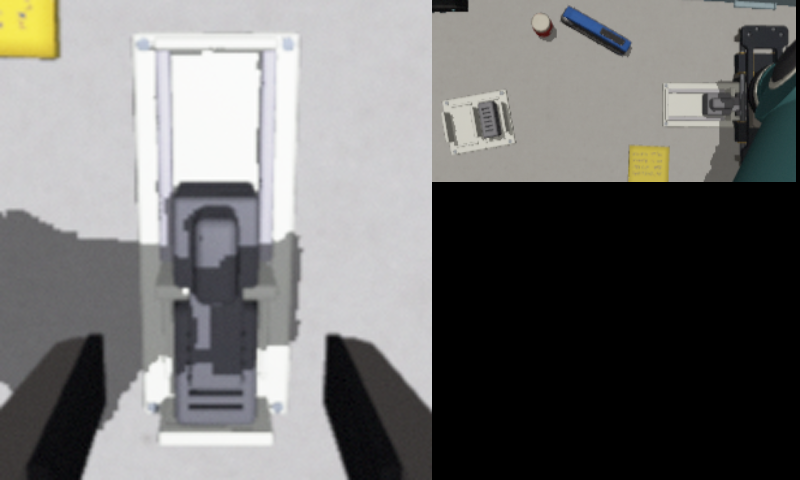

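The final view shows the grip at (213,255), close to the predicted home position. The tongue covers the pack to about row 375, the pack sits in the bay, the slim pack is still in the rack, and the desk things are where they were.

```bash
python3 -c "
from station import robot, optics, sensors, close_job
print(close_job())"
```

```text
the job is handed in; nothing more can be done
None
```

The thick pack is seated in the dock with the lock slide at its end stop and the tongue over it; the slim pack and desk things were left alone, and I handed the job in at about 22 s.

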